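Show a welded pipe coupon to the inspection camera

TASK

The inspection camera has been left hanging over the two pipe stacks: swing it out on its arm, clear of them, until the arm meets its stop. Then lift the welded pipe coupon (weld seam round its middle, yellow mark) off its stack, leaving the other rings and the wire brush where they are, and hold it up in the camera's focus: the yellow-marked point of the weld in the middle of the picture, 125 mm in front of the lens and turned straight to it, the coupon right way up and square to the camera's slightly downward view. Finish while holding it still there, with nothing but the gripper carrying it.

Things in the scene. Friction and masses are not known exactly. Their poses are not given: they have to be found in the camera images.
- camera_arm (a joint): angle of the camera's horizontal swing arm about its upright post, rad; seen from above the arm turns clockwise as the value grows. About -0.3 to 0.3: left over the pipe stacks (the arm points from the post towards the robot side). 1.57 is the stop: the arm then points to the left and the camera looks back towards the robot. Stiff friction hinge: it stays where it is left and needs about 1 to 2 N at the handle
- swing_hinge (a point): point on the swing arm's upright hinge axis, at the height of the arm's bar (240 mm up), on the camera stand: grey round foot 150 mm in diameter, steel post 25 mm thick and 286 mm tall. The stand is fixed to the table but placed and turned anew each time; its axes: at the stop the arm points along this frame's +y from the post (at joint value 0 along -x)
- swing_handle (a point): middle of the red upright round handle, 18 mm in diameter and 50 mm tall, standing on top of the swing arm 200 mm from the hinge axis. Its foot is 26 mm below this point, where a 20 mm wide and 20 mm high aluminium bar lies (bar top 250 mm above the table); it can be pinched from above and is round, so the fingers may turn about it
- camera_lens (a point): centre of the lens front face of the camera that hangs under the outer end of the swing arm (260 mm from the hinge axis), in a black ring light 64 mm in diameter with white dots. +x is the viewing direction, 20 degrees below the horizontal, +z is up in the picture, +y is left in the view direction. The grey camera body reaches 91 mm behind the lens; its lowest part is about 150 mm above the table
- camera_focus (a point): the point in the air 125 mm in front of the lens on the viewing axis, about 140 mm above the table, with the same axes as the lens; it moves with the swing arm. Here the marked point of the weld belongs
- coupon_center (a point): middle (half-way up, on the axis) of the welded pipe coupon: dark steel pipe ring standing upright, 60 mm outer and 50 mm inner diameter, 70 mm tall, about 0.5 kg, open at both ends, with a silvery weld seam round it at half height and a bright bevelled upper end. +z along the pipe, upwards; +x from the axis towards the yellow mark. It stands on top of the seat ring, so this point starts 75 mm above the table
- coupon_mark (a point): the yellow-marked point of the weld: on the outer face of the coupon at half height, 30 mm from coupon_center along its +x. The yellow paint stripe, 9 mm wide, runs from the upper rim straight down to this point of the weld
- seat_ring_center (a point): middle of the plain dark steel ring (60 mm outer, 50 mm inner diameter, 40 mm tall) under the welded coupon, standing on the table; to be left standing in place
- plain_low_center (a point): middle of the lower plain ring of the other stack (60 mm outer, 50 mm inner diameter, 40 mm tall), on the table; to be left in place. The stacks stand at least 110 mm apart, axis to axis
- plain_top_center (a point): middle of the upper plain pipe ring of the other stack (60 mm outer diameter, 70 mm tall, no weld, no mark), the stack's top being 110 mm above the table; to be left in place
- brush_center (a point): a wire brush lying on its back on the table on the left, bristles up: wooden, about 268 mm long along its x axis, 28 mm wide, 34 mm tall; this point is about its middle, 20 mm above the table; to be left in place
Mind the look-alikes: they are no part of the job. Leave any green, red or turquoise look-alike of the part that bears seat_ring_center alone.

How it is judged (in metres and radians):
On the way, in this order (a step that is already met when the one before it is completed fails the run):
1. the swing arm is out against its stop (value of joint camera_arm above 1.5 rad), for 0.2 s.
2. the coupon is lifted off its stack in the gripper (contact force between the fingers and coupon above 2 N and distance between coupon_center and seat_ring_center above 0.085 m), for 0.1 s.
At the end, for the whole second after the job is handed in: Arm within 4 degrees of its stop; coupon held still by the gripper alone, its marked weld point within 15 mm of the focus along each camera axis, mark facing the lens within 15 degrees, pipe within 12 degrees of the camera's up, right way up; other rings and brush within 30 mm of their places (value of joint camera_arm above 1.5 rad and x of coupon_mark in the frame of camera_focus between -0.015 and 0.015 m and y of coupon_mark in the frame of camera_focus between -0.015 and 0.015 m and z of coupon_mark in the frame of camera_focus between -0.015 and 0.015 m and x of coupon_center in the frame of camera_focus above 0.01 m and angle between the z axis of coupon_center and the z axis of camera_focus, either way round below 0.21 rad and angle between the x axis of coupon_center and the x axis of camera_focus, either way round below 0.26 rad and angle between coupon_center's own z axis and vertical below 0.7 rad and height (world z) of coupon_center above 0.09 m and contact force between the fingers and coupon above 2 N and contact force between coupon and camera_arm below 0.3 N and contact force between coupon and plain_top below 0.3 N and contact force between coupon and seat_ring below 0.3 N and linear speed of coupon below 0.02 m/s and angular speed of coupon below 0.2 rad/s and distance of each of seat_ring_center, plain_low_center, plain_top_center, brush_center from where it was at the start of the episode below 0.03 m and angle between each of seat_ring_center, plain_low_center's own z axis and vertical below 0.2 rad); the arm keeps its last pose, push and grip.
It fails at once if a plain ring or the brush is pushed away (more than 40 mm) or a ring is knocked over (distance of any of seat_ring_center, plain_low_center, plain_top_center, brush_center from where it was at the start of the episode above 0.04 m or angle between any of seat_ring_center, plain_low_center, plain_top_center's own z axis and vertical above 0.6 rad).
It also fails if it takes over 61 s, if anything falls off the work surface, if the arm or the gripper's body presses on something with over 40 N, if the wrist force passes 120 N, or if a joint passes its speed limit or range.

ROBOT

A 7-joint arm with a two-finger parallel gripper is mounted at the origin on the work surface. World frame = base frame: x ahead of the robot, y to its left, z up, the work surface at z = 0. Lengths are in mm, angles in rad, forces in N, time in s.
With the tool pointing down it reaches from about 425 to 950 mm from the base axis. Payload 4.7 kg.
Tool frame: the origin (TCP) lies on the front face of the gripper's body, between the roots of the fingers; the fingertips stand 70 mm ahead of it and the grasp point (between the pads) lies 51 mm ahead of it (arm.grip_point_offset is the distance from the TCP to the grasp point, in mm); y points along the fingers, x is the direction in which the jaws open and shut, and the axes are right-handed (so a half turn about y gives the same grasp; the last joint's range is limited). The gripper opens to 87 mm and grips with 3 to 60 N. Pads are 19 mm wide; open, the fingers measure 117 mm over their backs; the gripper's body (75 mm by 190 mm) begins 51 mm behind the grasp point.
Start: joints at [-1.182, 0.469, -0.049, 1.532, 0.024, 1.141, -0.082], TCP at [273.845, 616.969, 292.273] pointing down, gripper open.
Joint ranges: [-2.59, 2.59], [-0.33, 1.99], [-1.39, 1.29], [0.1, 2.45], [-1.04, 4.18], [0.21, 1.99], [-2.66, 2.66]. Speed limits (rad/s): [2.57, 2.57, 3.14, 3.14, 3.14, 3.14, 3.14].

INTERFACE

Orientations are given as a unit quaternion [w, x, y, z].
In Python, from rig import arm gives the robot as it stands.
- The arm moves only by the shell command python3 -m handwheel 'ROWS' [FORCE]. ROWS is JSON, a list of rows, each a list of 3 entries, a list of its own where there are three numbers: the turn, a rotation vector about the tool's x, y, z in degrees, then the shift along the tool's x, y, z in m, then the finger opening in m, from 0 to 0.087. A call has exactly 5 rows; each row is the pose to reach, as a shift and turn from the pose commanded when the call began, along the tool's axes at that moment; what a row does not reach only later rows make up. A row lasts 1/10 s, in which the tool goes at most 50 mm and 8.59 degrees, less where a joint would pass 70% of its speed; a pose out of reach is approached as far as the arm can. A call with a gripper value outside its range is refused whole. The fingers move at their own pace and stop on an object; FORCE is the grip in N (left out, the last holds). Time passes only in rows, so rows that repeat a pose let the fingers close, or fill a call up. It gives the time, the measured TCP pose, the force and the opening at its end, in the units of the state.
- arm.get_obs(): the state, without advancing time (a new reading comes with each control period).
- arm.grab_frame(name): name is "scene" or "top" or "wrist"; returns a dict with "image" (400x640x3 uint8, blue, green, red), "fx", "fy", "cx", "cy" (pixels), "k1" (the pictures are not rectified: a ray, as slopes to the right and down, at radius r is drawn at 1 + k1 r^2 times it, then the intrinsics apply), "R" (3x3) and "t" (3): a world point X has camera coordinates R X + t; the wrist camera has in their place "mount" (4x4, takes a point from camera to tool coordinates, whose origin is the TCP and whose axes are the tool frame's). Camera axes: x right, y down, z forward; pixel columns grow to the right and rows downward; lengths in mm; the calibration is good to about 2 mm. A picture is of the moment at which its call begins: read the wrist's pose just before it. There is no depth.
- arm.job_done(): hands the job in, once; it reports no verdict.
The state is a dict: "time": time; "q": joint angles; "qd": joint speeds; "effort": joint torques, N m; "eef_pos": TCP position; "eef_rot": TCP orientation; "contact_force": force on the tool from outside, world axes, zero at the start; "ft_torque": the same for the moment, N m; "opening": finger opening in mm.
Only numpy, scipy, OpenCV 4.12 (cv2) and the standard library are available. Lean on these libraries where they do the work, as an engineer would, in place of code of your own. Each camera call takes 0.05 s, during which the arm holds its last target. There are 200 camera calls.

## Working session

There is one attempt and no reset: what is moved stays moved. The work goes in short steps, Python scripts to look and compute and a shell command to move; the robot and the scene stay as the last step left them, time stands still between calls to the robot, and variables do not carry over. Pictures are saved under pics/ and viewed, about 8 in all and at most 12, crops included, and the job is handed in when it is done.

```bash
ls; mkdir -p pics; python3 - <<'E'
from rig import arm
import cv2,json,numpy as np,pickle
o=arm.get_obs();print({k:np.round(v,3).tolist() for k,v in o.items()})
d={}
for n in("scene","top","wrist"):
    f=arm.grab_frame(n);d[n]=f;cv2.imwrite(f"pics/{n}0.png",f["image"])
    print(n,{k:np.round(v,3).tolist() for k,v in f.items() if k!="image"})
pickle.dump((o,d),open("f0.pkl","wb"))
E
```

```text
pics
{'time': 0.0, 'q': [-1.182, 0.469, -0.049, 1.534, 0.024, 1.141, -0.082], 'qd': [0.001, 0.001, -0.0, 0.001, 0.0, 0.0, -0.001], 'effort': [-0.0, -50.796, -0.081, -23.616, -0.061, 0.038, 0.0], 'eef_pos': [273.692, 616.524, 291.227], 'eef_rot': [-0.592, 0.593, 0.385, -0.386], 'contact_force': [0.006, 0.273, -0.416], 'ft_torque': [0.021, 0.037, 0.003], 'opening': 86.671}
scene {'fx': 369.306, 'fy': 369.306, 'cx': 320.024, 'cy': 198.609, 'k1': -0.006, 'R': [[0.68, 0.733, 0.01], [0.497, -0.451, -0.741], [-0.539, 0.509, -0.671]], 't': [-270.377, -144.946, 1397.882]}
top {'fx': 371.003, 'fy': 371.003, 'cx': 323.007, 'cy': 199.998, 'k1': -0.065, 'R': [[0.001, -1.0, 0.017], [-0.998, -0.002, -0.068], [0.068, -0.017, -0.998]], 't': [-81.218, 521.118, 1108.606]}
wrist {'fx': 288.356, 'fy': 288.356, 'cx': 322.217, 'cy': 191.519, 'k1': -0.046, 'mount': [[1.0, 0.0, 0.001, 0.796], [-0.001, -0.247, 0.969, -93.141], [0.0, -0.969, -0.247, 67.005], [0.0, 0.0, 0.0, 1.0]]}
```

View pics/scene0.png

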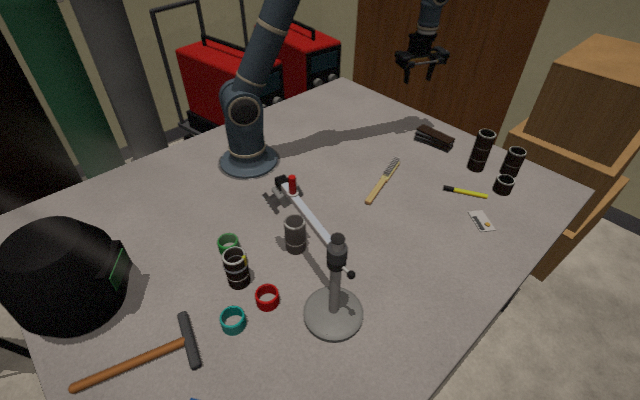

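View pics/top0.png

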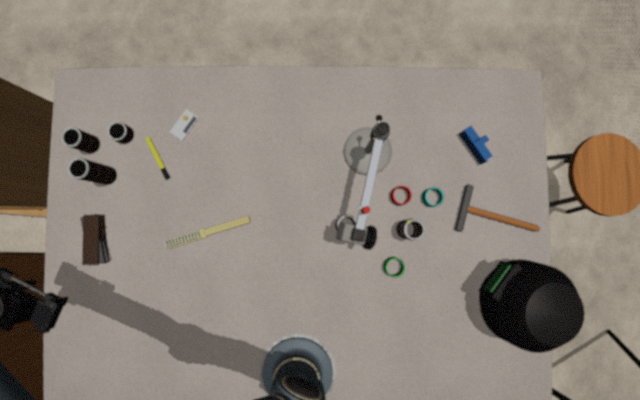

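```bash
cat > h.py <<'E'
import numpy as np,cv2,pickle
from scipy.spatial.transform import Rotation as Ro
def rot(o): return Ro.from_quat(np.array(o["eef_rot"])[[1,2,3,0]]).as_matrix()
def cam(f,o=None):
    "camera->world R, centre"
    if "R" in f: R=np.array(f["R"]).T; return R,-R@np.array(f["t"])
    M=np.array(f["mount"]);T=rot(o);return T@M[:3,:3],T@M[:3,3]+np.array(o["eef_pos"])
def dist(f): return np.array([[f["fx"],0,f["cx"]],[0,f["fy"],f["cy"]],[0,0,1.]]),np.array([f["k1"],0,0,0.])
def ray(f,uv,o=None):
    R,c=cam(f,o);K,D=dist(f)
    p=cv2.undistortPoints(np.array([[uv]],float),K,D)[0,0]
    d=R@np.array([*p,1]);return c,d/np.linalg.norm(d)
def plane(f,uv,z,o=None):
    c,d=ray(f,uv,o);return c+d*(z-c[2])/d[2]
def proj(f,X,o=None):
    R,c=cam(f,o);K,D=dist(f);return cv2.projectPoints((R.T@(np.array(X,float)-c)).reshape(1,1,3),np.zeros(3),np.zeros(3),K,D)[0][0,0]
def two(r1,r2):
    (a,u),(b,v)=r1,r2
    s=np.linalg.lstsq(np.c_[u,-v],b-a,rcond=None)[0];p,q=a+s[0]*u,b+s[1]*v
    return (p+q)/2,np.linalg.norm(p-q)
def mask(img,lo,hi): return cv2.inRange(cv2.cvtColor(img,cv2.COLOR_BGR2HSV),np.array(lo),np.array(hi))
def blobs(m,amin=8):
    n,l,s,c=cv2.connectedComponentsWithStats(m);return [(np.round(c[i],1).tolist(),int(s[i,4]),s[i,:4].tolist()) for i in range(1,n) if s[i,4]>=amin]
E
python3 - <<'E'
from h import *
o,d=pickle.load(open("f0.pkl","rb"));print("tool axes cols\n",rot(o).round(2))
for n in("top","scene"):
    im=d[n]["image"]
    print(n,"yellow",blobs(mask(im,(22,120,90),(35,255,255)),4))
    print(n,"red",blobs(mask(im,(0,170,80),(6,255,255))|mask(im,(174,170,80),(180,255,255)),6))
a=cv2.resize(d["top"]["image"][105:285,325:465],None,fx=4,fy=4,interpolation=cv2.INTER_CUBIC)[:600]
b=cv2.resize(d["scene"]["image"][165:315,210:380],None,fx=4,fy=4,interpolation=cv2.INTER_CUBIC)
a=cv2.resize(d["top"]["image"][110:260,330:450],None,fx=3.3,fy=3.3,interpolation=cv2.INTER_CUBIC)
b=cv2.resize(d["scene"]["image"][170:305,210:330],None,fx=3.3,fy=3.3,interpolation=cv2.INTER_CUBIC)
c=np.zeros((500,800,3),np.uint8);c[:a.shape[0],:a.shape[1]]=a;c[:b.shape[0],400:400+b.shape[1]]=b
cv2.imwrite("pics/crop1.png",c)
E
```

```text
tool axes cols
 [[ 0.41 -0.   -0.91]
 [ 0.91 -0.    0.41]
 [-0.   -1.   -0.  ]]
top yellow [([184.5, 117.5], 4, [184, 117, 2, 2]), ([154.8, 152.8], 145, [146, 138, 19, 31])]
top red [([407.8, 193.4], 17, [405, 188, 5, 13]), ([392.9, 197.7], 18, [391, 192, 7, 12]), ([365.3, 209.7], 21, [362, 208, 7, 4])]
scene yellow [([470.3, 192.6], 149, [453, 188, 35, 11]), ([243.7, 256.7], 13, [242, 255, 4, 5])]
scene red [([307.4, 39.2], 894, [284, 23, 56, 30]), ([213.9, 55.2], 1284, [176, 39, 68, 37]), ([276.9, 61.6], 33, [274, 59, 7, 7]), ([291.4, 183.5], 94, [288, 175, 7, 19]), ([266.5, 297.0], 332, [255, 284, 24, 28])]
```

View pics/crop1.png

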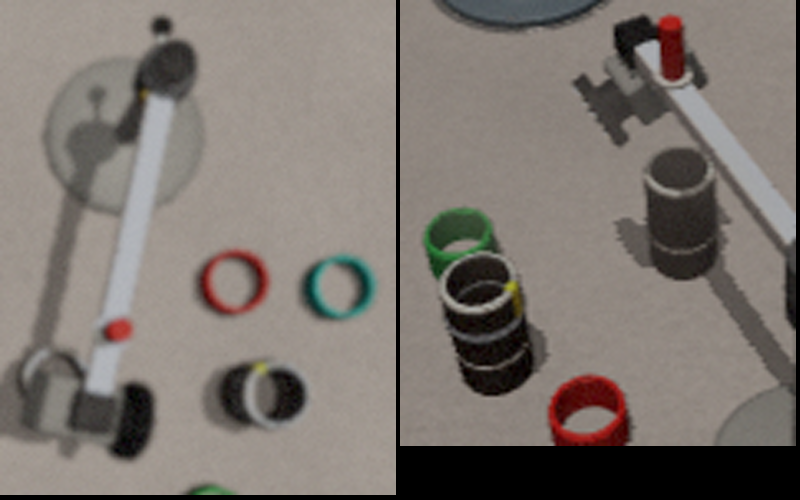

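```bash
python3 - <<'E'
from h import *
o,d=pickle.load(open("f0.pkl","rb"));t,s=d["top"],d["scene"]
P=lambda n,x:print(n,np.round(x,1))
P("hinge top z286",plane(t,(380,129.7),286))
P("foot centre z~8",plane(t,(330+125/3.3,110+135/3.3),8))
P("handle top z301",plane(t,(365.5,209.8),301)); P("handle top scene",plane(s,(291,176.5),301))
h=plane(t,(380,129.7),286)[:2]-plane(t,(365.5,209.8),301)[:2];P("r",np.linalg.norm(h))
for u in((413.6,229.1),):P("coupon top",plane(t,u,110))
P("coupon scene",plane(s,(234.5,256.4),110))
P("plain scene",plane(s,(294.8,222.1),110));P("plain top",plane(t,(345.3,224.5),110))
P("mark rim top",plane(t,(408.8,221.6),110));P("mark rim scene",plane(s,(244,252.5),110))
P("mark blob scene z95",plane(s,(243.7,256.7),95))
P("brush ends",[plane(t,(168,243),20)[:2],plane(t,(250,218),20)[:2]])
P("lens ring",plane(t,(370,237),190))
E
```

```text
hinge top z286 [ 669.6 -210.3  286. ]
foot centre z~8 [ 675.1 -220.     8. ]
handle top z301 [ 479.8 -172.4  301. ]
handle top scene [ 481.3 -172.8  301. ]
r 193.6
coupon top [ 433.8 -332.6  110. ]
coupon scene [ 442.2 -332.7  110. ]
plain scene [ 452.  -145.8  110. ]
plain top [ 446.8 -141.   110. ]
mark rim top [ 454.8 -319.3  110. ]
mark rim scene [ 447.7 -308.2  110. ]
mark blob scene z95 [ 447.  -310.9   95. ]
brush ends [[389.8 388.5]
 [466.2 140.1]]
lens ring [ 414.6 -198.3  190. ]
```

```bash
cat > go.py <<'E'
# tool-axis shift (m) and turn (deg) from the present pose to a TCP target: x y z [grasp-axis target rot as 9 numbers in T.npy]
import sys;from h import *;from rig import arm
o=arm.get_obs();R=rot(o);p=np.array(o["eef_pos"])
X=np.array(list(map(float,sys.argv[1:4])))
s=R.T@(X-p)/1000;print("pos",p.round(1),"F",np.round(o["contact_force"],1),"op",round(o["opening"],1),"t",round(o["time"],2),"q",np.round(o["q"],2))
print("shift",s.round(4),"tool x dir",R[:,0].round(3),"y",R[:,1].round(3),"z",R[:,2].round(3))
if len(sys.argv)>4: print("turn",np.degrees(Ro.from_matrix(R.T@np.load("T.npy")).as_rotvec()).round(2))
E
python3 go.py 500 150 388; python3 go.py 480 -172.6 388
```

```text
pos [273.7 616.7 291.5] F [-0.4 -0.3  0.4] op 87.0 t 0.15 q [-1.18  0.47 -0.05  1.53  0.02  1.14 -0.08]
shift [-0.3349 -0.096  -0.3962] tool x dir [ 0.406  0.914 -0.001] y [-0.001 -0.001 -1.   ] z [-0.914  0.406 -0.   ]
pos [273.7 616.7 291.5] F [-0.4 -0.3  0.4] op 87.0 t 0.15 q [-1.18  0.47 -0.05  1.53  0.02  1.14 -0.08]
shift [-0.6378 -0.0956 -0.5088] tool x dir [ 0.406  0.914 -0.001] y [-0.001 -0.001 -1.   ] z [-0.914  0.406 -0.   ]
```

```bash
python3 -m handwheel '[[[0,0,0],[-0.02,-0.04,-0.02],0.087],[[0,0,0],[-0.05,-0.07,-0.05],0.087],[[0,0,0],[-0.08,-0.096,-0.09],0.087],[[0,0,0],[-0.11,-0.096,-0.13],0.087],[[0,0,0],[-0.145,-0.096,-0.17],0.087]]'
python3 -m handwheel '[[[0,0,0],[-0.19,0,-0.226],0.087],[[0,0,0],[-0.19,0,-0.226],0.087],[[0,0,0],[-0.19,0,-0.226],0.087],[[0,0,0],[-0.19,0,-0.226],0.087],[[0,0,0],[-0.19,0,-0.226],0.087]]'
python3 go.py 480 -172.6 388
```

```text
time: 0.65
eef_pos: [366.9, 423.6, 389.3]
eef_rot: [0.593, -0.593, -0.386, 0.385]
contact_force: [1.1, 0.2, -0.4]
opening: 86.9
time: 1.15
eef_pos: [475.8, 198.3, 388.2]
eef_rot: [0.593, -0.593, -0.386, 0.385]
contact_force: [1.1, 0.4, -0.7]
opening: 87.0
pos [475.8 198.3 388.2] F [ 1.1  0.4 -0.7] op 87.0 t 1.15 q [-0.64  0.13  0.19  1.78 -0.03  1.23  0.7 ]
shift [-0.3373  0.     -0.1543] tool x dir [0.406 0.914 0.   ] y [ 0.  0. -1.] z [-0.914  0.406  0.   ]
```

```bash
python3 -m handwheel '[[[0,0,0],[-0.22,0,-0.10],0.087],[[0,0,0],[-0.22,0,-0.10],0.087],[[0,0,0],[-0.22,0,-0.10],0.087],[[0,0,0],[-0.22,0,-0.10],0.087],[[0,0,0],[-0.22,0,-0.10],0.087]]'
python3 -m handwheel '[[[0,0,0],[-0.117,0,-0.054],0.087],[[0,0,0],[-0.117,0,-0.054],0.087],[[0,0,0],[-0.117,0,-0.054],0.087],[[0,0,0],[-0.117,0,-0.054],0.087],[[0,0,0],[-0.117,0,-0.054],0.087]]'
python3 go.py 480 -172.6 388
python3 - <<'E'
from h import *;from rig import arm
o=arm.get_obs();f=arm.grab_frame("wrist");cv2.imwrite("pics/w1.png",f["image"]);pickle.dump((o,f),open("w1.pkl","wb"))
m=mask(f["image"],(0,150,60),(8,255,255))|mask(f["image"],(172,150,60),(180,255,255))
for c in blobs(m,30):print(c,plane(f,c[0],300,o).round(1))
E
```

```text
time: 1.65
eef_pos: [476.9, -44.3, 388.2]
eef_rot: [-0.593, 0.593, 0.385, -0.385]
contact_force: [0.8, -0.2, -0.3]
opening: 86.9
time: 2.15
eef_pos: [479.3, -170.2, 387.8]
eef_rot: [0.593, -0.593, -0.385, 0.385]
contact_force: [-0.5, 1.0, -0.1]
opening: 87.0
pos [ 479.3 -170.2  387.8] F [-0.5  1.  -0.1] op 87.0 t 2.15 q [-0.2   0.12  0.51  1.81 -0.06  1.23  1.48]
shift [-0.0019 -0.0002 -0.0016] tool x dir [0.407 0.913 0.   ] y [-0.001  0.001 -1.   ] z [-0.913  0.407  0.001]
([321.3, 217.1], 764, [310, 197, 23, 40]) [ 476.2 -168.4  300. ]
([264.6, 217.6], 317, [245, 208, 32, 30]) [ 461.2 -203.   300. ]
```

View pics/w1.png

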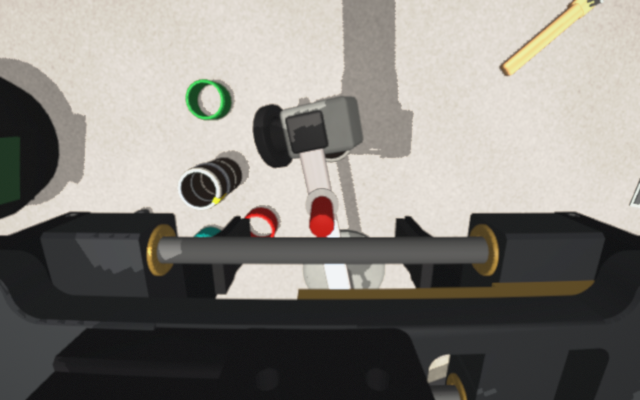

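```bash
python3 - <<'E'
from h import *
o,f=pickle.load(open("w1.pkl","rb"))
print(plane(f,(321.5,229),301,o).round(1),proj(f,(480,-172.6,301),o),proj(f,(480,-172.6,251),o))
print("coupon top",plane(f,(203,187),110,o).round(1),"mark",plane(f,(216.5,200.5),110,o).round(1))
E
python3 go.py 481 -172.5 331
```

```text
[ 483.6 -171.6  301. ] [317.90294483 224.94638385] [318.70466095 203.42979421]
coupon top [ 434.3 -322.7  110. ] mark [ 458.1 -315.2  110. ]
pos [ 479.6 -169.1  387.8] F [0.2 1.2 0.1] op 86.8 t 2.2 q [-0.2   0.12  0.51  1.81 -0.06  1.23  1.48]
shift [-0.0025  0.0568 -0.0027] tool x dir [0.405 0.914 0.001] y [-0.001  0.001 -1.   ] z [-0.914  0.405  0.001]
```

```bash
python3 -m handwheel '[[[0,0,0],[0,0.03,-0.003],0.087],[[0,0,0],[-0.001,0.057,-0.003],0.087],[[0,0,0],[-0.001,0.057,-0.003],0.087],[[0,0,0],[-0.001,0.057,-0.003],0.03],[[0,0,0],[-0.001,0.057,-0.003],0.01]]' 25
python3 -m handwheel '[[[0,0,0],[0,0,0],0.01],[[0,0,0],[0,0,0],0.01],[[0,0,0],[0,0,0],0.01],[[0,0,0],[0,0,0],0.01],[[0,0,0],[0,0,0],0.01]]' 25
python3 - <<'E'
from h import *;from rig import arm
o=arm.get_obs();R=rot(o);H=np.array([674,-214]);p=np.array(o["eef_pos"]);v=p[:2]-H
print(p,o["contact_force"],np.linalg.norm(v),np.degrees(np.arctan2(v[1],v[0])))
for a in range(0,116,5):
    c,s=np.cos(np.radians(-a)),np.sin(np.radians(-a));w=np.array([[c,-s],[s,c]])@v*1.0
    D=R.T@np.array([*(H+w-p[:2]),0]);print(a,(D/1000).round(4)[[0,2]],(H+w).round(0))
E
```

```text
time: 2.7
eef_pos: [482.8, -171.8, 332.6]
eef_rot: [-0.592, 0.593, 0.387, -0.385]
contact_force: [0.1, -0.1, 0.5]
opening: 77.8
time: 3.2
eef_pos: [481.8, -172.3, 331.2]
eef_rot: [0.593, -0.593, -0.385, 0.385]
contact_force: [0.5, -0.1, -0.9]
opening: 39.0
[ 481.82849165 -172.3398209   331.1962552 ] [ 0.51022324 -0.07469855 -0.9054935 ] 196.63534561294077 167.76832214022437
0 [0. 0.] [ 482. -172.]
5 [0.0169 0.0027] [ 486. -156.]
10 [0.034 0.004] [ 492. -140.]
15 [0.0512 0.0038] [ 499. -124.]
20 [0.0683 0.002 ] [ 508. -109.]
25 [ 0.0851 -0.0012] [517. -95.]
30 [ 0.1016 -0.0058] [528. -82.]
35 [ 0.1177 -0.0119] [540. -70.]
40 [ 0.1331 -0.0194] [554. -59.]
45 [ 0.1478 -0.0282] [568. -49.]
50 [ 0.1618 -0.0382] [582. -40.]
55 [ 0.1747 -0.0494] [598. -33.]
60 [ 0.1867 -0.0617] [614. -27.]
65 [ 0.1975 -0.075 ] [631. -22.]
70 [ 0.2072 -0.0892] [647. -19.]
75 [ 0.2156 -0.1042] [665. -18.]
80 [ 0.2226 -0.1198] [682. -18.]
85 [ 0.2282 -0.136 ] [699. -19.]
90 [ 0.2325 -0.1526] [716. -22.]
95 [ 0.2352 -0.1696] [732. -26.]
100 [ 0.2365 -0.1867] [748. -32.]
105 [ 0.2362 -0.2038] [764. -39.]
110 [ 0.2345 -0.2209] [779. -48.]
115 [ 0.2313 -0.2377] [793. -57.]
```

```bash
python3 -m handwheel '[[[0,0,0],[0,0,0],0.01],[[0,0,0],[0,0,0],0.01],[[0,0,0],[0,0,0],0.01],[[0,0,0],[0,0,0],0.01],[[0,0,0],[0,0,0],0.01]]' 25
python3 -m handwheel '[[[0,0,0],[0.010,0,0.002],0.01],[[0,0,0],[0.025,0,0.0035],0.01],[[0,0,0],[0.0427,0,0.004],0.01],[[0,0,0],[0.06,0,0.003],0.01],[[0,0,0],[0.077,0,0.0005],0.01]]' 25
python3 go.py 540 -70 331
```

```text
time: 3.7
eef_pos: [481.9, -172.2, 331.1]
eef_rot: [0.593, -0.593, -0.385, 0.385]
contact_force: [-0.2, -0.5, -0.6]
opening: 17.6
time: 4.2
eef_pos: [511.7, -101.1, 330.9]
eef_rot: [0.594, -0.592, -0.384, 0.386]
contact_force: [-4.0, -0.9, 2.2]
opening: 17.4
pos [ 511.7 -101.1  330.9] F [-4.  -0.9  2.2] op 17.4 t 4.2 q [-0.28  0.19  0.46  1.86 -0.09  1.11  1.37]
shift [ 0.0399 -0.0002 -0.0132] tool x dir [ 0.407  0.913 -0.001] y [-0.003  0.    -1.   ] z [-0.913  0.407  0.003]
```

```bash
python3 -m handwheel '[[[0,0,0],[0.018,0,-0.0043],0.01],[[0,0,0],[0.0375,0,-0.011],0.01],[[0,0,0],[0.056,0,-0.020],0.01],[[0,0,0],[0.0736,0,-0.0305],0.01],[[0,0,0],[0.09,0,-0.043],0.01]]' 25
python3 -m handwheel '[[[0,0,0],[0.0135,0,-0.012],0.01],[[0,0,0],[0.0265,0,-0.027],0.01],[[0,0,0],[0.037,0,-0.042],0.01],[[0,0,0],[0.0455,0,-0.057],0.01],[[0,0,0],[0.053,0,-0.072],0.01]]' 25
python3 go.py 540 -70 331
```

```text
time: 4.7
eef_pos: [589.6, -35.2, 330.6]
eef_rot: [0.593, -0.592, -0.385, 0.386]
contact_force: [-3.7, -1.8, 1.4]
opening: 17.2
time: 5.2
eef_pos: [677.1, -16.1, 330.5]
eef_rot: [0.593, -0.592, -0.386, 0.386]
contact_force: [-3.6, -2.7, 2.2]
opening: 17.4
pos [677.1 -16.1 330.5] F [-3.6 -2.7  2.2] op 17.4 t 5.2 q [-0.32  0.46  0.41  1.5  -0.19  1.22  1.28]
shift [-0.1048 -0.0004  0.1035] tool x dir [ 0.405  0.914 -0.   ] y [-0.001  0.    -1.   ] z [-0.914  0.405  0.001]
```

```bash
python3 -m handwheel '[[[0,0,0],[0.005,0,-0.0115],0.01],[[0,0,0],[0.0082,0,-0.0215],0.01],[[0,0,0],[0.0105,0,-0.0295],0.01],[[0,0,0],[0.012,0,-0.036],0.01],[[0,0,0],[0.012,0,-0.036],0.01]]' 25
python3 go.py 540 -70 331
```

```text
time: 5.7
eef_pos: [715.4, -19.5, 330.5]
eef_rot: [-0.592, 0.593, 0.387, -0.385]
contact_force: [0.6, -0.4, -0.2]
opening: 11.1
pos [715.4 -19.5 330.5] F [ 0.6 -0.4 -0.2] op 11.1 t 5.7 q [-0.29  0.53  0.41  1.4  -0.21  1.26  1.29]
shift [-0.1171 -0.0009  0.1401] tool x dir [0.404 0.915 0.002] y [ 0.002  0.001 -1.   ] z [-0.915  0.404 -0.002]
```

```bash
python3 - <<'E'
from h import *;from rig import arm
d={n:arm.grab_frame(n) for n in("scene","top")};o=arm.get_obs();pickle.dump((o,d),open("f2.pkl","wb"))
w=arm.grab_frame("wrist");pickle.dump((o,w),open("w2.pkl","wb"))
for n in d:
    print(n,blobs(mask(d[n]["image"],(0,150,60),(8,255,255))|mask(d[n]["image"],(172,150,60),(180,255,255)),4))
a=cv2.resize(d["top"]["image"][90:240,260:440],None,fx=2.2,fy=2.2,interpolation=cv2.INTER_CUBIC)
b=cv2.resize(d["scene"]["image"][150:330,230:410],None,fx=2.2,fy=2.2,interpolation=cv2.INTER_CUBIC)
e=cv2.resize(w["image"][:260],None,fx=0.75,fy=.75)
c=np.zeros((600,800,3),np.uint8);c[:330,:396]=a;c[:396,400:796]=b;c[400:595,:480]=e;cv2.imwrite("pics/c2.png",c)
E
```

```text
scene [([298.5, 55.2], 2155, [271, 22, 70, 76]), ([206.0, 73.5], 3255, [176, 39, 65, 85]), ([401.7, 192.1], 7, [401, 191, 3, 3]), ([401.4, 202.6], 56, [398, 198, 7, 10]), ([266.8, 297.3], 427, [255, 284, 24, 28])]
top [([407.0, 193.5], 37, [400, 187, 11, 16]), ([393.0, 197.5], 29, [391, 190, 7, 14])]
```

View pics/c2.png

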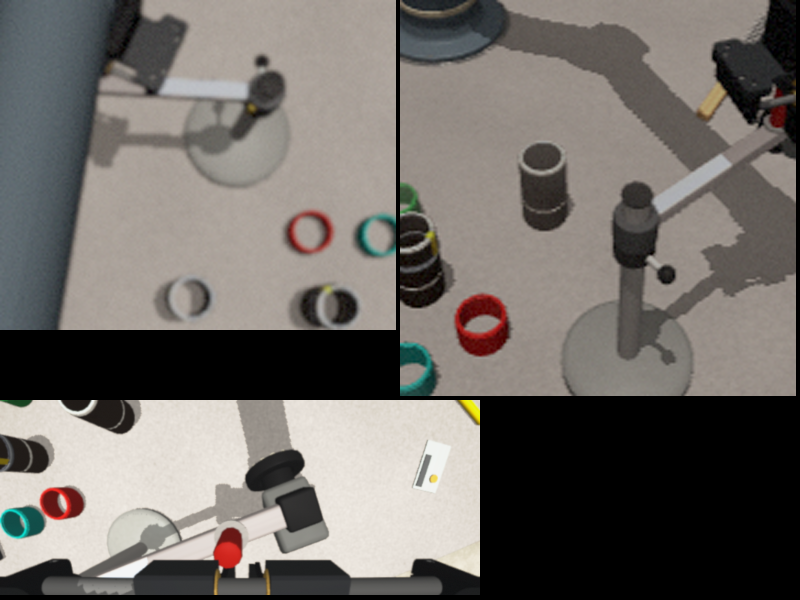

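```bash
python3 - <<'E'
from h import *
o,w=pickle.load(open("w2.pkl","rb"));h=plane(w,(304,203),301,o);print(h.round(1),(rot(o).T@(h-o["eef_pos"])).round(1))
H=np.array([674,-214]);v=h[:2]-H;print(np.linalg.norm(v),np.degrees(np.arctan2(v[1],v[0])))
o,d=pickle.load(open("f2.pkl","rb"));t=d["top"]
for c in((100,82),(160,87),(248,90)):print(plane(t,(260+c[0]/2.2,90+c[1]/2.2),250).round(1))
E
```

```text
[684.1 -13.9 301. ] [-7.2 30.  30.4]
200.38507474067157 87.11969099373569
[683.9 -33.4 250. ]
[ 678.6 -100.2  250. ]
[ 675.9 -198.6  250. ]
```

```bash
python3 -m handwheel '[[[0,0,0],[0,-0.03,-0.005],0.01],[[0,0,0],[0,-0.07,-0.005],0.01],[[0,0,0],[-0.007,-0.07,0.03],0.01],[[0,0,0],[-0.007,-0.07,0.062],0.01],[[0,0,0],[-0.007,-0.07,0.062],0.01]]' 25
python3 -m handwheel '[[[0,0,0],[0,0.035,0],0.01],[[0,0,0],[0,0.07,0],0.01],[[0,0,0],[0,0.07,0],0.01],[[0,0,0],[0,0.07,-0.006],0.01],[[0,0,0],[0,0.07,-0.011],0.01]]' 25
python3 -m handwheel '[[[0,0,0],[0,0,-0.003],0.01],[[0,0,0],[0,0,-0.005],0.01],[[0,0,0],[0,0,-0.007],0.01],[[0,0,0],[0,0,-0.009],0.01],[[0,0,0],[0,0,-0.009],0.01]]' 25
```

```text
time: 6.35
eef_pos: [651.8, -0.1, 402.3]
eef_rot: [0.593, -0.591, -0.387, 0.386]
contact_force: [-0.5, -0.5, 0.2]
opening: 9.8
time: 6.85
eef_pos: [665.9, -7.4, 333.5]
eef_rot: [-0.592, 0.594, 0.387, -0.384]
contact_force: [0.8, 0.1, 0.2]
opening: 10.2
time: 7.35
eef_pos: [670.3, -9.3, 331.9]
eef_rot: [0.595, -0.591, -0.385, 0.387]
contact_force: [-9.6, 2.9, 7.1]
opening: 10.0
```

```bash
python3 -m handwheel '[[[0,0,0],[0,0,-0.002],0.01],[[0,0,0],[0,0,-0.004],0.01],[[0,0,0],[0,0,-0.004],0.01],[[0,0,0],[0,0,-0.004],0.01],[[0,0,0],[0,0,-0.004],0.01]]' 25
python3 go.py 670 -10 331
```

```text
time: 7.85
eef_pos: [671.0, -9.5, 331.9]
eef_rot: [0.597, -0.588, -0.383, 0.389]
contact_force: [-19.6, 5.9, 11.6]
opening: 10.2
pos [671.   -9.5 331.9] F [-19.6   5.9  11.6] op 10.2 t 7.85 q [-0.33  0.46  0.41  1.51 -0.19  1.23  1.27]
shift [-0.0009  0.0009  0.0007] tool x dir [ 0.404  0.915 -0.   ] y [-0.014  0.006 -1.   ] z [-0.915  0.404  0.015]
```

```bash
python3 -m handwheel '[[[0,0,0],[0,0,0.02],0.01],[[0,0,0],[0,-0.03,0.03],0.03],[[0,5,0],[-0.01,-0.05,0.03],0.087],[[0,13,0],[-0.05,-0.05,0.035],0.087],[[0,21,0],[-0.095,-0.05,0.04],0.087]]' 25
echo '"R"'; python3 -c "
import numpy as np
from scipy.spatial.transform import Rotation as R
a=np.radians(-55);x=np.array([np.cos(a),np.sin(a),0]);y=np.array([0,0,-1.]);np.save('T.npy',np.c_[x,y,np.cross(x,y)])"
python3 go.py 437 -329 330 1
```

```text
time: 8.35
eef_pos: [601.3, -82.5, 382.1]
eef_rot: [-0.653, 0.654, 0.271, -0.269]
contact_force: [0.2, -1.3, -0.1]
opening: 34.4
"R"
pos [601.3 -82.5 382.1] F [ 0.2 -1.3 -0.1] op 34.4 t 8.35 q [-0.33  0.31  0.52  1.61 -0.16  1.26  1.01]
shift [-0.2905  0.0516 -0.0583] tool x dir [0.708 0.707 0.002] y [ 0.003 -0.    -1.   ] z [-0.707  0.708 -0.002]
turn [-1.000e-02  9.996e+01  1.900e-01]
```

```bash
python3 -m handwheel '[[[0,8,0],[-0.04,0,-0.008],0.087],[[0,16,0],[-0.08,0,-0.016],0.087],[[0,24,0],[-0.12,0.01,-0.024],0.087],[[0,32,0],[-0.15,0.02,-0.03],0.087],[[0,40,0],[-0.18,0.03,-0.036],0.087]]' 25
python3 go.py 437 -329 330 1
```

```text
time: 8.85
eef_pos: [498.2, -237.4, 351.4]
eef_rot: [-0.706, 0.707, 0.03, -0.028]
contact_force: [0.2, 0.5, 0.0]
opening: 73.7
pos [ 498.2 -237.4  351.4] F [0.2 0.5 0. ] op 73.7 t 8.85 q [-0.22  0.25  0.72  1.78 -0.18  1.17  0.64]
shift [-0.0685  0.0214 -0.0863] tool x dir [0.997 0.082 0.002] y [ 0.002 -0.    -1.   ] z [-0.082  0.997 -0.001]
turn [-3.000e-02  5.968e+01  1.100e-01]
```

```bash
python3 -m handwheel '[[[0,8,0],[-0.02,0.005,-0.02],0.087],[[0,16,0],[-0.035,0.01,-0.04],0.087],[[0,24,0],[-0.05,0.015,-0.06],0.087],[[0,32,0],[-0.068,0.021,-0.08],0.087],[[0,40,0],[-0.068,0.021,-0.086],0.087]]' 25
python3 go.py 437 -329 330 1
python3 - <<'E'
from h import *;from rig import arm
o=arm.get_obs();f=arm.grab_frame("wrist");pickle.dump((o,f),open("w3.pkl","wb"))
d={n:arm.grab_frame(n) for n in("scene","top")};pickle.dump((o,d),open("f3.pkl","wb"))
e=cv2.resize(f["image"],None,fx=0.7,fy=.7,interpolation=cv2.INTER_AREA)
a=cv2.resize(d["top"]["image"][90:240,270:400],None,fx=2,fy=2,interpolation=cv2.INTER_CUBIC)
b=cv2.resize(d["scene"]["image"][170:270,330:450],None,fx=3,fy=3,interpolation=cv2.INTER_CUBIC)
c=np.zeros((600,800,3),np.uint8);c[:280,:448]=e;c[290:590,:260]=a;c[290:590,300:660]=b;cv2.imwrite("pics/c3.png",c)
y=mask(f["image"],(20,100,80),(36,255,255));print(blobs(y,10),[plane(f,c[0],110,o).round(1) for c in blobs(y,10)])
E
```

```text
time: 9.35
eef_pos: [435.9, -330.5, 330.2]
eef_rot: [-0.673, 0.674, -0.216, 0.216]
contact_force: [-0.2, 0.1, -0.1]
opening: 86.9
pos [ 435.9 -330.5  330.2] F [-0.2  0.1 -0.1] op 86.9 t 9.35 q [-0.14  0.3   0.9   1.83 -0.25  1.14  0.22]
shift [0.     0.0002 0.0018] tool x dir [ 0.813 -0.582  0.   ] y [-0.    -0.001 -1.   ] z [ 0.582  0.813 -0.001]
turn [ 0.06 19.4   0.02]
[([330.5, 157.9], 80, [326, 153, 11, 11]), ([153.2, 250.5], 385, [146, 225, 18, 50]), ([488.6, 250.1], 561, [472, 225, 27, 51]), ([169.1, 233.3], 16, [166, 231, 6, 5]), ([454.6, 291.5], 2347, [298, 281, 295, 18]), ([461.1, 389.9], 90, [456, 379, 11, 21]), ([451.1, 382.5], 11, [449, 381, 6, 4])] [array([ 458.2, -314.6,  110. ]), array([ 220.6, -281.2,  110. ]), array([ 549.6, -516.1,  110. ]), array([ 252.3, -276.2,  110. ]), array([ 488.5, -541.5,  110. ]), array([ 420.2, -691. ,  110. ]), array([ 415.1, -669.7,  110. ])]
```

View pics/c3.png

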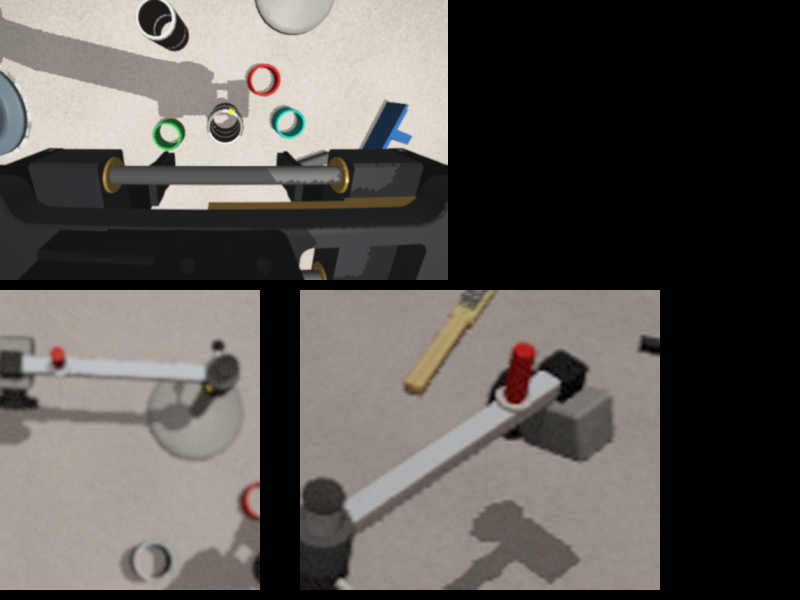

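```bash
python3 - <<'E'
from h import *
o,f=pickle.load(open("w3.pkl","rb"));_,d=pickle.load(open("f3.pkl","rb"));t=d["top"]
a=cv2.resize(f["image"][130:215,275:365],None,fx=4.4,fy=4.4,interpolation=cv2.INTER_CUBIC)
b=cv2.resize(t["image"][100:165,255:310],None,fx=7,fy=7,interpolation=cv2.INTER_CUBIC)
c=np.zeros((460,800,3),np.uint8);c[:a.shape[0],:a.shape[1]]=a;c[:b.shape[0],405:405+b.shape[1]]=b;cv2.imwrite("pics/c4.png",c)
H=plane(t,(380,129.7),286);h=plane(t,(298.5,120.5),301);v=(h-H)[:2];print(H,h,np.linalg.norm(v),np.degrees(np.arctan2(v[1],v[0])))
E
```

```text
[ 669.5930747 -210.3453795  286.       ] [686.16375337 -18.80266447 301.        ] 192.25815736346016 85.0555575289041
```

View pics/c4.png

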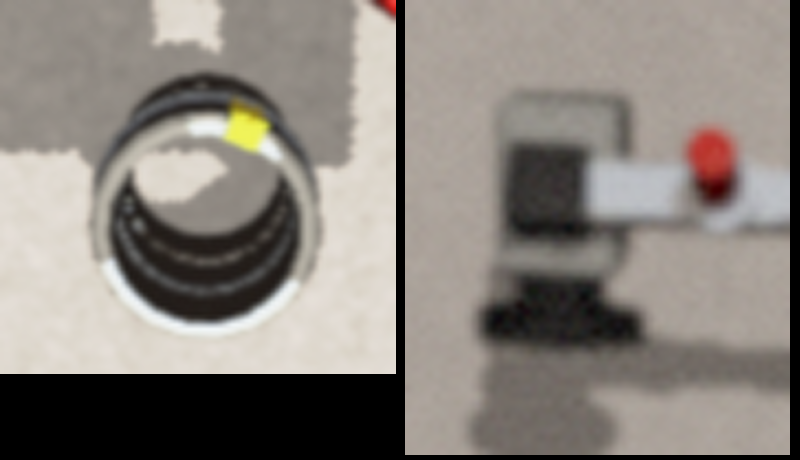

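```bash
python3 - <<'E'
from h import *
o,f=pickle.load(open("w3.pkl","rb"));_,d=pickle.load(open("f3.pkl","rb"));t,s=d["top"],d["scene"]
c=plane(f,(321.7,180.8),110,o);m=plane(f,(331.1,158.6),110,o);v=(m-c)[:2]
print("coupon",c.round(1),"mark",m.round(1),np.linalg.norm(v),np.degrees(np.arctan2(v[1],v[0])))
L=plane(t,(277.4,148.4),213);print("front top edge",L.round(1),"lens x",L[0]+10.9)
h=plane(t,(255+(711-405)/7,100+145/7),301);print("handle top",h.round(1))
b=plane(t,(277.4,113.8),230);print("rear edge~",b.round(1))
H=np.array([674,-213])
for a in (85,86,87,88):
    u=np.array([np.cos(np.radians(a)),np.sin(np.radians(a))]);w=np.array([-u[1],u[0]])
    print(a,"handle pred",H+200*u,"end pred",H+260*u,"lens off along view",(np.array([L[0]+10.9,L[1]])-H-260*u)@w)
# hinge from arm start and stop handle positions (200 mm each)
E
```

```text
coupon [ 435.6 -329.8  110. ] mark [ 458.3 -315.6  110. ] 26.782401838514357 31.893533256914864
front top edge [638.9  38.6 213. ] lens x 649.8172978348779
handle top [685.7 -19.3 301. ]
rear edge~ [723.6  37.9 230. ]
85 handle pred [691.43114855 -13.76106038] end pred [696.66049311  46.0106215 ] lens off along view 46.02248826808452
86 handle pred [687.95129475 -13.48718995] end pred [692.13668317  46.36665307] lens off along view 41.6772633326797
87 handle pred [684.46719125 -13.27409305] end pred [687.60734862  46.64367904] lens off along view 37.319343099127096
88 handle pred [680.97989934 -13.1218346 ] end pred [683.07386914  46.84161502] lens off along view 32.95005503214584
```

```bash
python3 - <<'E'
import numpy as np
from scipy.optimize import least_squares
P=np.array([[481.9,-172.2],[511.7,-101.1],[589.6,-35.2],[677.1,-16.1]])
for r in(200,None):
    f=(lambda x:np.hypot(*(P-x[:2]).T)-200) if r else (lambda x:np.hypot(*(P-x[:2]).T)-x[2])
    s=least_squares(f,[674,-213,200]);print(s.x.round(1),s.fun.round(1))
E
```

```text
[ 676.4 -215.6  200. ] [-0.7  0.7  0.3 -0.5]
[ 673.2 -211.6  195.4] [-0.1  0.3 -0.2  0.1]
```

```bash
python3 -c "
import numpy as np
a=np.radians(-58);x=np.array([np.cos(a),np.sin(a),0]);y=np.array([0,0,-1.]);np.save('T.npy',np.c_[x,y,np.cross(x,y)])"
python3 go.py 435.6 -329.8 131 1
```

```text
pos [ 439.2 -327.8  330.3] F [ 0.2  0.3 -0.4] op 87.1 t 9.5 q [-0.15  0.3   0.9   1.83 -0.25  1.14  0.23]
shift [-0.0019  0.1993 -0.0036] tool x dir [ 0.821 -0.571  0.001] y [ 0.    -0.001 -1.   ] z [ 0.571  0.821 -0.   ]
turn [1.000e-02 2.318e+01 4.000e-02]
```

```bash
python3 -m handwheel '[[[0,8,0],[-0.002,0.03,-0.0036],0.087],[[0,16,0],[-0.002,0.06,-0.0036],0.087],[[0,23,0],[-0.002,0.09,-0.0036],0.087],[[0,23,0],[-0.002,0.09,-0.0036],0.087],[[0,23,0],[-0.002,0.09,-0.0036],0.087]]' 40
python3 go.py 435.6 -329.8 131 1
python3 - <<'E'
from h import *;from rig import arm
o=arm.get_obs();f=arm.grab_frame("wrist");pickle.dump((o,f),open("w4.pkl","wb"));cv2.imwrite("pics/w4.png",f["image"])
y=mask(f["image"],(20,100,80),(36,255,255));print(blobs(y,10)[:2])
# brightest ring candidates
g=cv2.cvtColor(f["image"],cv2.COLOR_BGR2GRAY);print(proj(f,(435.6,-329.8,110),o),proj(f,(458.9,-315.2,110),o))
E
```

```text
time: 10.0
eef_pos: [436.1, -328.8, 240.5]
eef_rot: [-0.619, 0.62, -0.341, 0.341]
contact_force: [0.7, -0.0, 0.5]
opening: 87.1
pos [ 436.1 -328.8  240.5] F [ 0.7 -0.   0.5] op 87.1 t 10.0 q [-0.13  0.43  0.93  1.94 -0.41  0.98 -0.02]
shift [ 0.0006  0.1095 -0.0009] tool x dir [ 0.535 -0.845 -0.   ] y [-0. -0. -1.] z [ 0.845  0.535 -0.   ]
turn [ 0.02  0.38 -0.  ]
[([323.2, 171.4], 167, [317, 165, 14, 14]), ([156.7, 249.9], 631, [146, 225, 28, 51])]
[323.58079732 205.58347805] [323.81488532 172.11833644]
```

View pics/w4.png

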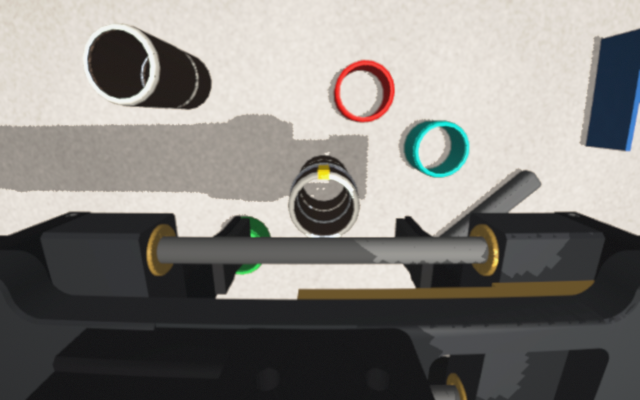

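```bash
python3 -m handwheel '[[[0,0,0],[0,0.03,-0.001],0.087],[[0,0,0],[0,0.07,-0.001],0.087],[[0,0,0],[0,0.1,-0.001],0.087],[[0,0,0],[0,0.1095,-0.001],0.087],[[0,0,0],[0,0.1095,-0.001],0.06]]' 40
python3 -m handwheel '[[[0,0,0],[0,0,0],0.05],[[0,0,0],[0,0,0],0.05],[[0,0,0],[0,0,0],0.05],[[0,0,0],[0,0,0],0.05],[[0,0,0],[0,0,0],0.05]]' 40
python3 go.py 435.6 -329.8 131 1
```

```text
time: 10.55
eef_pos: [435.0, -330.0, 131.1]
eef_rot: [0.619, -0.619, 0.342, -0.342]
contact_force: [0.6, -0.3, -0.0]
opening: 83.6
time: 11.05
eef_pos: [435.4, -330.4, 131.9]
eef_rot: [0.619, -0.619, 0.341, -0.343]
contact_force: [0.8, -0.4, 6.6]
opening: 59.8
pos [ 435.4 -330.4  131.9] F [ 0.8 -0.4  6.6] op 59.8 t 11.05 q [-0.01  0.58  0.79  2.02 -0.58  0.78  0.11]
shift [-0.0004  0.0009  0.0005] tool x dir [ 0.531 -0.847  0.002] y [ 0.002 -0.001 -1.   ] z [0.847 0.531 0.001]
turn [-0.08  0.07  0.13]
```

```bash
python3 -m handwheel '[[[0,0,0],[0,0,0],0.05],[[0,0,0],[0,-0.01,0],0.05],[[0,0,0],[0,-0.03,0],0.05],[[0,0,0],[0,-0.05,0],0.05],[[0,0,0],[0,-0.07,0],0.05]]' 40
python3 -m handwheel '[[[0,0,0],[0,-0.025,0],0.05],[[0,0,0],[0,-0.055,0],0.05],[[0,0,0],[0,-0.08,0],0.05],[[0,0,0],[0,-0.09,0],0.05],[[0,0,0],[0,-0.09,0],0.05]]' 40
cat > tgt.py <<'E'
from h import *
a=np.radians(87.3);w=np.array([-np.sin(a),np.cos(a),0]);c,s=np.cos(np.radians(20)),np.sin(np.radians(20));up=np.array([0,0,1.])
cx=w*c-up*s;cz=w*s+up*c
F=np.array([532,51,140.])
ty,tz=-cz,-cx;T=np.c_[np.cross(ty,tz),ty,tz];np.save("T.npy",T)
X=F+30*cx-56.5*ty
if __name__=="__main__":print(X.round(1),T.round(3).tolist())
E
python3 tgt.py;python3 go.py 475 40 320 1
```

```text
time: 11.55
eef_pos: [433.7, -328.9, 200.9]
eef_rot: [0.619, -0.619, 0.343, -0.342]
contact_force: [0.8, 0.7, -5.1]
opening: 60.1
time: 12.05
eef_pos: [434.5, -329.7, 291.3]
eef_rot: [0.619, -0.618, 0.342, -0.343]
contact_force: [0.2, 0.7, -5.2]
opening: 60.1
[484.5  53.2 182.8] [[-0.047, 0.342, 0.939], [-0.999, -0.016, -0.044], [0.0, -0.94, 0.342]]
pos [ 434.5 -329.7  291.3] F [ 0.2  0.7 -5.2] op 60.1 t 12.05 q [-0.19  0.37  0.98  1.88 -0.35  1.07 -0.08]
shift [-0.2917 -0.0287  0.2307] tool x dir [ 0.531 -0.847  0.001] y [ 0.001 -0.    -1.   ] z [0.847 0.531 0.001]
turn [19.3  34.42 -6.05]
```

```bash
python3 -m handwheel '[[[2,3.4,-0.6],[-0.02,-0.01,0.018],0.05],[[4,7,-1.2],[-0.05,-0.02,0.04],0.05],[[6,10.5,-1.8],[-0.085,-0.03,0.07],0.05],[[8,14,-2.4],[-0.12,-0.03,0.10],0.05],[[10,17.5,-3],[-0.155,-0.03,0.128],0.05]]' 40
python3 go.py 485 53 320 1
```

```text
time: 12.55
eef_pos: [459.2, -131.5, 318.9]
eef_rot: [0.601, -0.514, 0.386, -0.475]
contact_force: [1.1, 0.5, -3.6]
opening: 60.1
pos [ 459.2 -131.5  318.9] F [ 1.1  0.5 -3.6] op 60.1 t 12.55 q [-0.82  0.04  1.09  2.07 -0.13  0.89 -0.97]
shift [-0.172   0.0073  0.0712] tool x dir [ 0.251 -0.968  0.024] y [ 0.174  0.021 -0.985] z [0.952 0.252 0.173]
turn [ 9.73 17.04 -3.17]
```

```bash
python3 -m handwheel '[[[2,3.4,-0.6],[-0.035,0,0.015],0.05],[[4,7,-1.3],[-0.07,0,0.03],0.05],[[6,10.5,-2],[-0.105,0.003,0.044],0.05],[[8,14,-2.6],[-0.14,0.005,0.058],0.05],[[9.7,17,-3.2],[-0.172,0.007,0.071],0.05]]' 40
python3 go.py 484.5 53.2 182.8 1
```

```text
time: 13.05
eef_pos: [483.6, 52.1, 319.9]
eef_rot: [-0.565, 0.397, -0.415, 0.593]
contact_force: [0.6, -0.2, -3.9]
opening: 60.6
pos [483.6  52.1 319.9] F [ 0.6 -0.2 -3.9] op 60.6 t 13.05 q [-1.01 -0.04  0.77  2.14  0.2   0.7  -1.99]
shift [-0.0014  0.1291 -0.046 ] tool x dir [-0.046 -0.999  0.002] y [ 0.341 -0.017 -0.94 ] z [ 0.939 -0.042  0.341]
turn [0.06 0.1  0.08]
```

```bash
python3 -m handwheel '[[[0,0,0],[0,0.02,-0.008],0.05],[[0,0,0],[0,0.045,-0.016],0.05],[[0,0,0],[0,0.07,-0.025],0.05],[[0,0,0],[0,0.08,-0.028],0.05],[[0,0,0],[0,0.08,-0.028],0.05]]' 40
python3 go.py 484.5 53.2 182.8 1
```

```text
time: 13.55
eef_pos: [483.9, 49.6, 233.6]
eef_rot: [-0.563, 0.4, -0.415, 0.592]
contact_force: [-0.5, 0.1, -3.7]
opening: 59.9
pos [483.9  49.6 233.6] F [-0.5  0.1 -3.7] op 59.9 t 13.55 q [-0.95  0.13  0.79  2.25 -0.03  0.47 -1.78]
shift [-0.004   0.0479 -0.0167] tool x dir [-0.045 -0.999  0.006] y [ 0.336 -0.021 -0.942] z [ 0.941 -0.041  0.336]
turn [0.35 0.21 0.3 ]
```

```bash
python3 -m handwheel '[[[0,0,0],[-0.001,0.015,-0.005],0.05],[[0,0,0],[-0.002,0.03,-0.010],0.05],[[0,0,0],[-0.003,0.043,-0.015],0.05],[[0,0,0],[-0.004,0.048,-0.0167],0.05],[[0,0,0],[-0.004,0.048,-0.0167],0.05]]' 40
python3 go.py 484.5 53.2 182.8 1
python3 - <<'E'
from h import *;from rig import arm
o=arm.get_obs();d={n:arm.grab_frame(n) for n in("wrist","scene","top")};pickle.dump((o,d),open("f5.pkl","wb"))
f=d["wrist"];y=mask(f["image"],(20,100,80),(36,255,255))
b=[c for c in blobs(y,10) if c[0][1]<215];print(b)
e=cv2.resize(f["image"],None,fx=0.7,fy=.7,interpolation=cv2.INTER_AREA)
a=cv2.resize(d["top"]["image"][90:240,250:400],None,fx=2,fy=2,interpolation=cv2.INTER_CUBIC)
s=cv2.resize(d["scene"]["image"][150:250,340:460],None,fx=3,fy=3,interpolation=cv2.INTER_CUBIC)
c=np.zeros((600,800,3),np.uint8);c[:280,:448]=e;c[290:590,:300]=a;c[290:590,320:680]=s;cv2.imwrite("pics/c5.png",c)
E
```

```text
time: 14.05
eef_pos: [487.3, 54.1, 185.8]
eef_rot: [-0.566, 0.397, -0.414, 0.593]
contact_force: [0.0, 0.1, -4.7]
opening: 59.9
pos [487.3  54.1 185.8] F [ 0.   0.1 -4.7] op 59.9 t 14.05 q [-0.83  0.24  0.68  2.29 -0.2   0.33 -1.63]
shift [ 0.001   0.0019 -0.0036] tool x dir [-0.045 -0.999  0.002] y [ 0.342 -0.018 -0.94 ] z [ 0.939 -0.041  0.342]
turn [-0.02  0.18  0.08]
[([51.5, 4.2], 109, [46, 0, 12, 10]), ([321.3, 211.9], 745, [310, 194, 24, 36])]
```

View pics/c5.png

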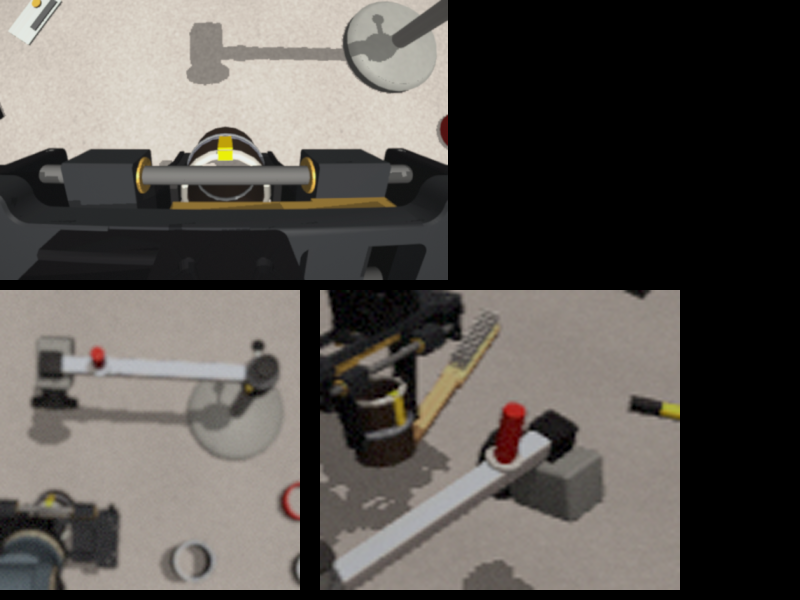

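```bash
python3 - <<'E'
from h import *;import tgt
o,d=pickle.load(open("f5.pkl","rb"));R=rot(o);p=np.array(o["eef_pos"]);t,s=d["top"],d["scene"]
C=p+R[:,1]*56.5;M=C+30*R[:,2];rim=C-35*R[:,1]+28*R[:,2]
print("mark kin",M.round(1),"rim mark",rim.round(1),"err cam axes",(np.c_[tgt.cx,np.cross(tgt.cz,tgt.cx),tgt.cz].T@(M-tgt.F)).round(1))
print("scene proj mark",proj(s,M).round(1),"rim",proj(s,rim).round(1),"top proj rim",proj(t,rim).round(1))
ty=lambda f:[b for b in blobs(mask(f["image"],(18,90,70),(36,255,255)),3)]
print("top",ty(t));print("scene",ty(s))
a=np.radians(87.3);H=np.array([675.5,-214.5]);u=np.array([np.cos(a),np.sin(a)])
h=[*(H+200*u),301];print("handle top pred",np.round(h,1),"top",proj(t,h),"scene",proj(s,h))
for f in(t,s):print([b for b in blobs(mask(f["image"],(0,150,60),(8,255,255))|mask(f["image"],(172,150,60),(180,255,255)),8)])
w=np.array([-u[1],u[0]]);e=[*(H+260*u+38.5*w-w*-10.9),213];print("ring top edge pred",np.round(e,1),proj(t,e))
v=[*(H),286];print("hinge proj",proj(t,v),proj(s,v))
E
```

```text
mark kin [534.8  51.9 143. ] rim mark [521.   52.6 175.2] err cam axes [-3.6 -1.   1.8]
scene proj mark [367.2 195.6] rim [364.7 184.4] top proj rim [273.1 195.9]
top [([184.7, 117.3], 10, [183, 116, 4, 4]), ([154.8, 152.9], 182, [146, 137, 19, 33]), ([373.8, 138.6], 14, [372, 137, 5, 4]), ([274.6, 194.3], 25, [272, 192, 6, 6]), ([9.0, 210.8], 4, [8, 210, 3, 3]), ([15.5, 211.2], 4, [14, 211, 4, 2])]
scene [([357.0, 12.0], 5, [357, 10, 1, 5]), ([543.3, 16.0], 3, [543, 15, 2, 3]), ([586.0, 39.0], 3, [585, 38, 3, 3]), ([556.6, 58.4], 8, [554, 56, 7, 6]), ([549.0, 80.7], 3, [548, 80, 3, 2]), ([559.0, 85.7], 3, [558, 85, 3, 2]), ([526.0, 118.0], 3, [525, 117, 3, 3]), ([522.0, 121.0], 3, [521, 120, 3, 3]), ([538.8, 124.5], 6, [538, 122, 3, 6]), ([508.3, 131.0], 3, [508, 130, 2, 3]), ([504.7, 140.0], 3, [504, 139, 2, 3]), ([380.5, 183.7], 130, [371, 163, 28, 33]), ([354.5, 171.1], 52, [345, 165, 21, 13]), ([373.0, 167.3], 9, [371, 166, 4, 4]), ([625.0, 176.3], 3, [624, 176, 3, 2]), ([346.5, 180.7], 6, [345, 180, 4, 3]), ([365.8, 188.8], 42, [363, 183, 6, 12]), ([470.5, 192.7], 170, [453, 187, 35, 12]), ([614.7, 199.0], 3, [614, 198, 2, 3]), ([487.1, 223.8], 17, [485, 222, 5, 5]), ([562.0, 253.7], 3, [561, 253, 3, 2]), ([550.6, 270.2], 5, [549, 269, 4, 3])]
handle top pred [684.9 -14.7 301. ] top [296.73106147 121.01849102] scene [404.58501289 189.17367507]
[([298.3, 122.7], 36, [296, 119, 5, 9]), ([407.2, 193.6], 40, [401, 187, 10, 16]), ([393.3, 198.1], 31, [391, 190, 9, 15])]
[([285.3, 54.1], 2383, [259, 18, 49, 80]), ([204.3, 75.7], 3121, [176, 39, 55, 86]), ([402.8, 197.0], 130, [399, 188, 9, 20]), ([266.8, 297.3], 425, [255, 284, 24, 28])]
ring top edge pred [638.4  47.5 213. ] [273.88939242 148.5930902 ]
hinge proj [381.71404066 127.26583834] [337.49763898 236.73911724]
```

```bash
python3 -m handwheel '[[[0,0,0],[0.0005,0.001,-0.001],0.05],[[0,0,0],[0.001,0.002,-0.002],0.05],[[0,0,0],[0.001,0.002,-0.003],0.05],[[0,0,0],[0.001,0.002,-0.003],0.05],[[0,0,0],[0.001,0.002,-0.003],0.05]]' 40
python3 -m handwheel '[[[0,0,0],[0,0,0],0.05],[[0,0,0],[0,0,0],0.05],[[0,0,0],[0,0,0],0.05],[[0,0,0],[0,0,0],0.05],[[0,0,0],[0,0,0],0.05]]' 40
python3 go.py 484.5 53.2 182.8 1; python3 -c "
from rig import arm;print(max(abs(x) for x in arm.get_obs()['qd']));arm.job_done()"
```

```text
time: 14.7
eef_pos: [485.6, 53.2, 183.4]
eef_rot: [-0.566, 0.396, -0.413, 0.593]
contact_force: [-0.2, 0.7, -4.3]
opening: 60.6
time: 15.2
eef_pos: [485.7, 53.2, 183.4]
eef_rot: [-0.566, 0.396, -0.413, 0.593]
contact_force: [0.3, 0.1, -4.1]
opening: 60.3
pos [485.7  53.2 183.4] F [ 0.3  0.1 -4.1] op 60.3 t 15.2 q [-0.83  0.24  0.67  2.29 -0.21  0.32 -1.62]
shift [ 0.      0.0002 -0.0013] tool x dir [-0.045 -0.999  0.002] y [ 0.344 -0.017 -0.939] z [ 0.938 -0.041  0.344]
turn [-0.12  0.16  0.05]
0.0020506320945621473
the job is handed in; nothing more can be done
```

I swung the camera arm out to its stop, lifted the welded coupon off its stack and handed the job in at 15.2 s with it held in the camera's focus. No verdict is reported, so the figures below are my own last checks.

- **Camera arm:** My first pinch slipped off the handle near the end of the swing, so I pushed the handle again from behind. The force then rose to about 20 N with no further movement, so I took it to be at the stop. Later pictures showed the handle unmoved.
- **Coupon pose:** By the arm's own readings, the tool was about 1.3 mm and 0.2° from the pose I computed for the focus. The yellow mark faces the lens.
- **Hold:** The grip was set to 40 N and the fingers stood at 60 mm, the coupon's diameter. The measured load was 4–5 N, about the coupon's weight, and the joints were almost still.
- **Other things in the scene:** I saw no sign of contact with the other rings or the brush, and no unexplained forces. I did not measure their positions again at the end.
- **Where the checks disagreed:** The overhead camera sat about 3–4 mm to one side of the arm's readings. The lens distance along the viewing axis comes from that one view, so I put the true focus error at about 5 mm, against the 15 mm allowed.

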